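# Level the appliance platform with a spirit level

### The job

Pick up the yellow spirit level gently (it is delicate: squeeze it with no more than 40 N of grip and never push it onto the board with more than 40 N), set it upright along the cork strip in the middle of the wooden platform board and let go of it. The board floats on a spring and only sits on its screw foot when pressed, so press down on the level to read the bubble, turn the red knob of the foot until the bubble stands between the two black lines while pressed, and finish holding there: keep pressing down on top of the level with roughly 10 N, at most 25 N, board seated on the foot, bubble centred. Leave the other things on the worktop alone.

Things in the scene. Friction and masses are not known exactly. Their poses are not given: they have to be found in the camera images.
- level: yellow spirit level with black end caps and a green vial, 140 x 24 x 38 mm, about 160 g; lies upright. Origin: centre of its underside; x along its length, z up. Grip it across its 24 mm width at mid-length (its lower 22 mm is a solid bar; above that the vial is 13 mm wide). Its two end blocks (28 to 70 mm from the middle) are flat on top at z = 38 mm: press there
- vial_mid (a point): mid-point between the two black lines of the vial, 33.5 mm above the level's underside; the lines are at 8.5 mm either side along the level's x
- bubble (a point): centre of the pale bubble, 12 mm long, in the vial. It runs along the level's x towards the higher end, 4 mm for each 0.01 rad of tilt, stops 18 mm from the middle, and settles in about half a second. Centred: between the black lines, within 2.5 mm of vial_mid along the level's x
- board: light wooden board, 100 mm across (its x), 198 mm long, with a cork strip 34 x 152 mm; top about 66 mm above the worktop and 13 mm above the board's origin, which is on the hinge pin at one end; its y points from foot end to hinge end. A spring holds the foot end up by about 0.05 rad; 3 to 5 N on the foot-side block of the level (6 to 8 N at its middle) seats the board on the foot
- board_mid (a point): centre of the cork strip's top, 80 mm from the hinge pin towards the foot: the middle of the level's underside belongs here, its length along the board's y
- stand: dark steel base plate of the platform, 104 x 330 x 12 mm, fixed to the worktop; origin on the worktop; its x is across, its y points from the foot (at y = -120 mm) to the hinge (at y = +120 mm), z up
- knob_top (a point): centre of the top of the red knob: 28 x 28 mm square, 30 mm high, top about 120 mm above the worktop, on the upright axis of the screw foot, 240 mm from the hinge pin. The flats face this point's x and y. Just under the knob is the board's steel fork (10 to 15 mm below it when the board floats); at knob height nothing else is within 70 mm of the axis
- foot (a joint): angle of the knob, rad, anticlockwise from above positive, range -3 to 3. Anticlockwise raises the foot, 3.5 mm per rad: with the board pressed onto the foot the bubble then moves about 6 mm per rad towards the foot end. The foot always starts too low (pressed bubble 3 to 14 mm off towards the hinge end); the centring angle varies, -0.6 to 0.6. Stays where left; takes 0.2 N m to turn
- foot_lift: brass collar of the foot, 40 mm across, origin at the centre of its top face, under the steel fork at the end of the board (the underside of the fork is level with the board's origin, 53 mm above the worktop): a firm stop, so press at a few mm/s; it carries the board when that is pressed down
- tumbler: clear drinking glass, 80x80x91 mm, a bystander: leave it; origin at the centre of its underside
- mug: dark and cream mug, 86x121x99 mm, a bystander: leave it; origin at the centre of its underside
- coffee_jar: coffee jar with black lid, 79x79x154 mm, a bystander: leave it; origin at the centre of its underside
- spice_jar: small spice jar, 41x41x105 mm, a bystander: leave it; origin at the centre of its underside
- salt_shaker: salt shaker, 44x44x90 mm, a bystander: leave it; origin at the centre of its underside
- lime: lime, 57x46x45 mm, a bystander: leave it; origin at the centre of its underside
- teaspoon: steel teaspoon, 130x27x11 mm, a bystander: leave it; origin at the centre of its underside
Not all that is in view belongs to the job. Of the things shaped like the level, the yellow one is meant.

How it is judged:
By the outcome, as a careful person would: the job done as asked, in the order asked, and still so for the second after the job is handed in, while the arm keeps its last pose, push and grip.
It also fails if it takes over 72 s, if anything falls off the work surface, if the arm or the gripper's body presses on something with over 40 N, if the wrist force passes 120 N, or if a joint passes its speed limit or range.

### The arm

A 6-joint arm with a two-finger parallel gripper is mounted at the origin on a cart in front of the work surface, level with it; the furniture and walls round the work are solid. World frame = base frame: x ahead of the robot, y to its left, z up, the work surface at z = 0. Lengths are in m, angles in rad, forces in N, time in s.
With the tool pointing down it reaches from about 0.275 to 0.85 m from the base axis. Payload 19 kg.
Tool frame: the origin (TCP) lies at the very end of the fingers, on their centre line; the grasp point (between the pads) lies 19 mm behind it; z points along the fingers, y is the line along which they close (so a half turn about z gives the same grasp; the last joint's range is limited). The gripper opens to 85 mm and grips with 20 to 120 N. Pads are 22 mm wide; open, the fingers measure 114 mm over their backs; the gripper's body (76 mm by 85 mm) begins 54 mm behind the grasp point. The pads swing forward as they close: fully open they stand 13 mm farther back than shut.
Start: joints at [1.189, 0.15, 1.437, -0, 1.554, -0.134], TCP at [0.141, 0.557, 0.231] pointing down, gripper open.
Joint ranges: [-2.8, 2.8], [-0.68, 2.1], [0.12, 2.68], [-1.39, 4.53], [0.16, 2.79], [-2.81, 2.81]. Speed limits (rad/s): [1.89, 1.89, 2.22, 3.01, 3.01, 3.01].

### API

Orientations are given as [roll, pitch, yaw] about the fixed x, y, z axes, in that order (R = Rz(yaw) Ry(pitch) Rx(roll)).
In Python, from rig import status, camera, order gives the robot as it stands.
- The arm moves only by the tool apply_moves, never from a script. Its argument "series" is a list of rows, each an object with "linear": the shift along the world's x, y, z in cm, a list of three; "rot": the turn, a rotation vector about the world's x, y, z in degrees, a list of three. A call has 1 to 5 rows; each row is the pose to reach, as a shift and turn from the pose commanded when the call began; what a row does not reach only later rows make up. A row lasts 1/12 s, in which the tool goes at most 41.7 mm and 7.16 degrees, less where a joint would pass 70% of its speed; a pose out of reach is approached as far as the arm can. A call with a gripper value outside its range is refused whole. "fingers" is the closure, from 0 (fully open) to 1 (shut), set as the call begins (left out, the last holds). The fingers move at their own pace and stop on an object; "squeeze" is the grip in N (left out, the last holds). Time passes only in rows, so rows that repeat a pose let the fingers close. It gives the time, the measured TCP pose, the force, the opening and the grip force at its end, in the units of the state.
- status.observe(): the state, without advancing time (a new reading comes with each control period).
- camera(name): name is "scene" or "side" or "wrist"; returns a dict with "frame" (480x640x3 uint8, red, green, blue), "z_map" (480x640 float32, m along the optical axis (not along the pixel's ray), 0 where there is no reading), "K" (3x3 intrinsics, pixels), "k1" (the pictures are not rectified: a ray, as slopes to the right and down, at radius r is drawn at 1 + k1 r^2 times it, then the intrinsics apply), "position" and "orientation" of the camera in the world. Camera axes: x right, y down, z forward; pixel columns grow to the right and rows downward; lengths in m; the calibration is good to about 2 mm. A picture is of the moment at which its call begins.
- order.finish_job(): hands the job in; it is judged then, once.
The state is a dict: "time_s": time; "q": joint angles; "qvel": joint speeds; "joint_efforts": joint torques, N m; "tool_pos": TCP position; "tcp_rot": TCP orientation; "wrist_force": force on the tool from outside, world axes, zero at the start; "wrist_torque": the same for the moment, N m; "grip_width": opening from 0.0 (shut) to 1.0 (fully open); "gripper_force": force on a finger pad.
Only numpy, scipy, OpenCV 4.12 (cv2) and the standard library are available. Lean on these libraries where they do the work, as an engineer would, in place of code of your own. Each camera call takes 0.05 s, during which the arm holds its last target. There are 200 camera calls.

## Working session

There is one attempt and no reset: what is moved stays moved. The work goes in short steps, Python scripts to look and compute and a tool call to move; the robot and the scene stay as the last step left them, time stands still between calls to the robot, and variables do not carry over. Pictures are saved under pics/ and viewed, at most 10 in all, crops included, and the job is handed in when it is done.

Besides the shell and the picture viewer there is one more tool, called in YAML: its name, and indented under it one key for each argument. apply_moves: Moves the arm, as the interface text tells. Its arguments: {"type":"object","properties":{"series":{"type":"array"},"fingers":{"type":"number"},"squeeze":{"type":"number"}},"required":["series"]}

```bash
mkdir -p pics; ls; cat > h.py <<'E'
import numpy as np, cv2
from scipy.spatial.transform import Rotation as Ro
from rig import status, camera, order
def Rm(o):
    o=np.array(o,float)
    return o if o.shape==(3,3) else (Ro.from_euler('xyz',o).as_matrix() if o.size==3 else Ro.from_quat(o).as_matrix())
def rays(c,uv):
    uv=np.atleast_2d(np.array(uv,float)); K=np.array(c['K']); k=c['k1']
    d=(uv-[K[0,2],K[1,2]])/[K[0,0],K[1,1]]; s=d.copy()
    for _ in range(20): s=d/(1+k*(s**2).sum(1,keepdims=True))
    return s
def onplane(c,uv,z):
    s=rays(c,uv); R=Rm(c['orientation']); p=np.array(c['position'])
    w=np.c_[s,np.ones(len(s))]@R.T
    return p+w*((z-p[2])/w[:,2])[:,None]
def depthpts(c,uv):
    uv=np.atleast_2d(uv).astype(int); s=rays(c,uv); z=c['z_map'][uv[:,1],uv[:,0]]
    return np.c_[s,np.ones(len(s))]*z[:,None]@Rm(c['orientation']).T+np.array(c['position'])
def save(c,n): cv2.imwrite('pics/'+n,c['frame'][:,:,::-1])
E
python3 - <<'E'
from h import *
a=camera('scene');b=camera('side');
for c in(a,b):print(c['K'],c['k1'],c['position'],c['orientation'])
cv2.imwrite('pics/a.png',a['frame'][:,:,::-1]);cv2.imwrite('pics/b.png',b['frame'][:,:,::-1])
print(status.observe())
E
```

```text
pics
[[541.64982798   0.         316.63400431]
 [  0.         541.64982798 234.57431386]
 [  0.           0.           1.        ]] -0.1225535485629328 [0.01286646 0.89799866 0.88731394] [-2.22640509e+00  3.29207634e-04 -2.57094052e+00]
[[439.62072825   0.         327.26819666]
 [  0.         439.62072825 238.90227135]
 [  0.           0.           1.        ]] -0.0671792661852996 [ 0.57052261 -0.82683344  0.70947938] [-2.16373042 -0.01582745  0.00611083]
{'time_s': 0.1, 'q': array([ 1.18898681e+00,  1.50905164e-01,  1.43794558e+00, -3.82628820e-05,
        1.55379203e+00, -1.34007604e-01]), 'qvel': array([-1.57551122e-04, -1.64442205e-03, -1.18164494e-03,  6.90596878e-06,
       -1.16763886e-03, -5.68771507e-04]), 'joint_efforts': array([ 2.87075905e-03, -7.14387131e+01, -5.71796465e+01, -1.04682215e-04,
        6.97317417e-03,  2.26818730e-05]), 'tool_pos': array([0.14098564, 0.5572223 , 0.23076404]), 'tcp_rot': array([-3.14054684e+00, -1.02388535e-04,  2.89379136e+00]), 'wrist_force': array([ 0.70958926, -0.06019615,  0.03754856]), 'wrist_torque': array([-0.00595453, -0.01461393, -0.02268164]), 'gripper_force': 0.0, 'grip_width': 0.9981489106242126}
```

View pics/a.png

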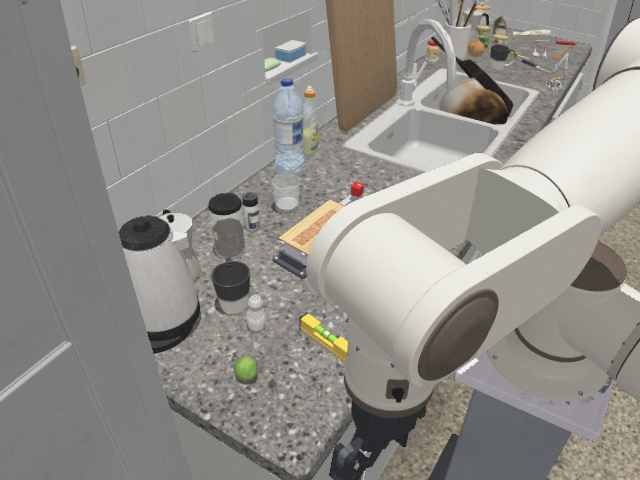

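View pics/b.png

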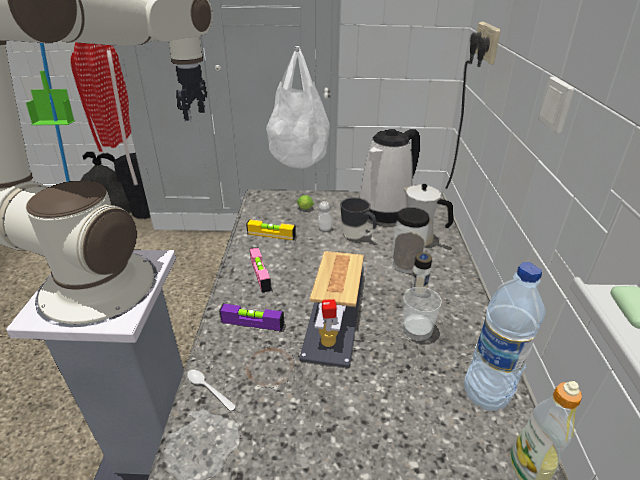

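Level-shaped things in the side view: yellow (271,230), pink (260,270), purple (251,318). I choose yellow, which is also at (325,335) in the scene view. The platform is at (335,290), with the red knob at (329,311) and the foot end towards the side camera.

```bash
python3 - <<'E'
from h import *
c=camera('side'); f=c['frame']; hsv=cv2.cvtColor(f,cv2.COLOR_RGB2HSV)
def blob(lo,hi,box):
    m=cv2.inRange(hsv,lo,hi); k=np.zeros_like(m); x0,y0,x1,y1=box; k[y0:y1,x0:x1]=m[y0:y1,x0:x1]
    ys,xs=np.nonzero(k); return np.c_[xs,ys]
y=blob((20,150,120),(34,255,255),(235,210,310,250))
P=depthpts(c,y); P=P[(P[:,2]>0.005)&(P[:,2]<.06)]
print('yellow',len(P),P.min(0),P.max(0))
r=cv2.minAreaRect((P[:,:2]*1000).astype(np.float32)); print(r)
T=P[P[:,2]>.033]; print('top',len(T),cv2.minAreaRect((T[:,:2]*1000).astype(np.float32)), np.median(T,0))
# board
w=blob((8,60,120),(24,200,255),(300,240,375,310)); Q=depthpts(c,w); Q=Q[(Q[:,2]>.05)&(Q[:,2]<.1)]
print('board',len(Q),cv2.minAreaRect((Q[:,:2]*1000).astype(np.float32)),Q.min(0),Q.max(0))
k=blob((0,170,120),(6,255,255),(310,290,350,325)); Kp=depthpts(c,k); print('knob',len(k),Kp.min(0),Kp.max(0)); 
kt=Kp[Kp[:,2]>.114]; print(len(kt),cv2.minAreaRect((kt[:,:2]*1000).astype(np.float32)),np.median(kt,0))
cv2.imwrite('pics/c.png',cv2.resize(f[205:375,225:385][:,:,::-1],None,fx=3.5,fy=3.5,interpolation=cv2.INTER_CUBIC))
E
```

```text
yellow 427 [0.34324348 0.21299274 0.0051715 ] [0.47745836 0.25977537 0.0435759 ]
((410.7209167480469, 236.20140075683594), (26.21048355102539, 135.7185516357422), 76.88079833984375)
top 164 ((410.9317932128906, 237.982421875), (25.051021575927734, 135.67979431152344), 78.34166717529297) [0.41155779 0.23646425 0.03950819]
board 2189 ((601.6295166015625, -29.63843536376953), (202.26449584960938, 100.35971069335938), 81.64448547363281) [ 0.53892936 -0.13549649  0.06451696] [0.66454552 0.07458565 0.08468218]
knob 225 [ 0.56539264 -0.82683344  0.0936674 ] [ 0.59164266 -0.16828772  0.70947938]
127 ((580.854736328125, -497.544921875), (25.827350616455078, 658.3946533203125), 0.4492315649986267) [ 0.58122967 -0.18755031  0.12164124]
```

View pics/c.png

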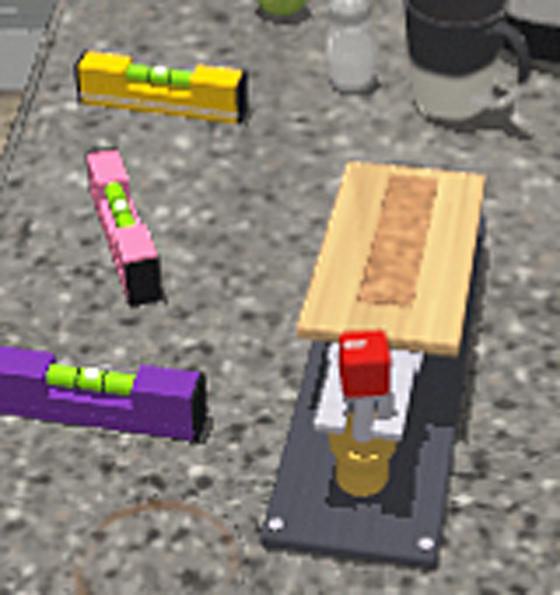

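The crop shows the yellow level, upright with its vial at about (160,75), and the board with the red knob at the near end. The choice is confirmed, so I move above the level.

apply_moves:
  series:
    - {"linear": [2.5, -3, 0], "rot": [0, 0, 0]}
    - {"linear": [5, -6, 0], "rot": [0, 0, 0]}
    - {"linear": [7.5, -9, 0], "rot": [0, 0, 0.5]}
    - {"linear": [10, -12, 0], "rot": [0, 0, 1]}
    - {"linear": [12.5, -15, 0], "rot": [0, 0, 1.7]}
  fingers: 0
  squeeze: 30

```text
time_s: 0.57
tool_pos: [0.2666, 0.4058, 0.2311]
tcp_rot: [-3.141, -0.0, 2.924]
wrist_force: [1.0, 0.6, 0.1]
grip_width: 1.002
gripper_force: 0.0
```

apply_moves:
  series:
    - {"linear": [2.5, -3, 0], "rot": [0, 0, 0]}
    - {"linear": [5, -6, 0], "rot": [0, 0, 0]}
    - {"linear": [7.5, -9, 0], "rot": [0, 0, 0]}
    - {"linear": [10, -12, 0], "rot": [0, 0, 0]}
    - {"linear": [12.5, -15, 0], "rot": [0, 0, 0]}

```text
time_s: 0.98
tool_pos: [0.3918, 0.2557, 0.2313]
tcp_rot: [3.142, 0.0, 2.924]
wrist_force: [1.1, 1.0, 1.0]
grip_width: 1.003
gripper_force: 0.0
```

apply_moves:
  series:
    - {"linear": [2, -2, -1], "rot": [0, 0, 0]}
    - {"linear": [2, -2, -2], "rot": [0, 0, 0]}
    - {"linear": [2, -2, -3], "rot": [0, 0, 0]}
    - {"linear": [2, -2, -3], "rot": [0, 0, 0]}

```text
time_s: 1.32
tool_pos: [0.4101, 0.2373, 0.1991]
tcp_rot: [-3.14, -0.003, 2.923]
wrist_force: [-0.5, 0.3, 0.5]
grip_width: 1.0
gripper_force: 0.0
```

```bash
python3 - <<'E'
from h import *
c=camera('wrist'); save(c,'w1.png'); print(c['position'],c['orientation'],c['K'][0,0],c['k1'])
s=status.observe(); print(s['time_s'],s['tool_pos'],s['tcp_rot'],s['wrist_force'])
hsv=cv2.cvtColor(c['frame'],cv2.COLOR_RGB2HSV)
m=cv2.inRange(hsv,(20,150,120),(34,255,255)); ys,xs=np.nonzero(m)
if len(xs):
  P=depthpts(c,np.c_[xs,ys]); P=P[(P[:,2]>.034)&(P[:,2]<.05)]; print(len(P),cv2.minAreaRect((P[:,:2]*1000).astype(np.float32)))
E
```

```text
[0.34237563 0.25301388 0.34275446] [2.86679554e+00 1.57746601e-03 1.35237541e+00] 430.14878879563037 -0.04363087124087847
1.3667 [0.41013441 0.23773531 0.20031609] [-3.14056618e+00 -1.78803584e-03  2.92399702e+00] [ 0.11541915  0.59091625 -0.04993126]
3526 ((423.97222900390625, 311.7945556640625), (171.30686950683594, 134.60826110839844), 79.3786849975586)
```

View pics/w1.png

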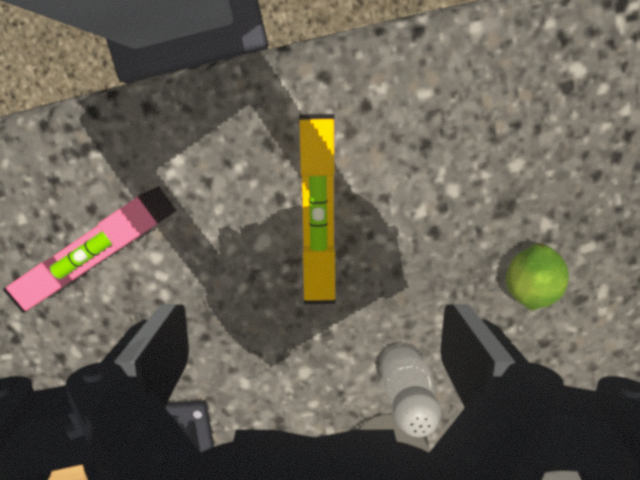

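The wrist view shows the yellow level at about (318,208), between the finger lines, with the pink one to the left and the lime to the right. I measure it precisely.

```bash
python3 - <<'E'
from h import *
c=camera('wrist')
hsv=cv2.cvtColor(c['frame'],cv2.COLOR_RGB2HSV)
m=cv2.inRange(hsv,(18,120,60),(34,255,255)); m[:, :280]=0; m[:,360:]=0; m[320:]=0
ys,xs=np.nonzero(m); r=cv2.minAreaRect(np.c_[xs,ys].astype(np.float32)); print(r)
b=cv2.boxPoints(r); W=onplane(c,b,.038); print(W, W.mean(0)); 
for i in range(4): d=W[(i+1)%4]-W[i]; print(np.hypot(*d[:2]),np.degrees(np.arctan2(d[1],d[0])))
print(status.observe()['tool_pos'])
E
```

```text
((316.1679992675781, 209.01016235351562), (182.18553161621094, 35.037147521972656), 89.56263732910156)
[[0.34211171 0.24156028 0.038     ]
 [0.34713527 0.26513634 0.038     ]
 [0.48039739 0.23841376 0.038     ]
 [0.47478813 0.21193477 0.038     ]] [0.41110812 0.23926129 0.038     ]
0.02410532751197983 77.97138034100564
0.13591501326872513 -11.338934645646596
0.027066599483450582 -101.96060894947506
0.13594375468389228 167.4128242508556
[0.41034424 0.23802653 0.20113144]
```

apply_moves:
  series:
    - {"linear": [0.1, 0.1, -4], "rot": [0, 0, 0]}
    - {"linear": [0.1, 0.1, -8], "rot": [0, 0, 0]}
    - {"linear": [0.1, 0.1, -12], "rot": [0, 0, 0]}
    - {"linear": [0.1, 0.1, -15], "rot": [0, 0, 0]}
    - {"linear": [0.1, 0.1, -17], "rot": [0, 0, 0]}

```text
time_s: 1.83
tool_pos: [0.4105, 0.2389, 0.0289]
tcp_rot: [-3.14, -0.002, 2.925]
wrist_force: [-0.1, -0.5, -0.2]
grip_width: 1.002
gripper_force: 0.0
```

apply_moves:
  series:
    - {"linear": [0, 0, -1], "rot": [0, 0, 0]}
    - {"linear": [0, 0, -2], "rot": [0, 0, 0]}
    - {"linear": [0, 0, -2.5], "rot": [0, 0, 0]}
    - {"linear": [0, 0, -2.5], "rot": [0, 0, 0]}

```text
time_s: 2.17
tool_pos: [0.4121, 0.2387, 0.0063]
tcp_rot: [-3.142, 0.0, 2.924]
wrist_force: [0.1, 0.3, 0.2]
grip_width: 0.998
gripper_force: 0.0
```

apply_moves:
  series:
    - {"linear": [0, 0, 0], "rot": [0, 0, 0]}
    - {"linear": [0, 0, 0], "rot": [0, 0, 0]}
    - {"linear": [0, 0, 0], "rot": [0, 0, 0]}
    - {"linear": [0, 0, 0], "rot": [0, 0, 0]}
    - {"linear": [0, 0, 0], "rot": [0, 0, 0]}
  fingers: 0.6
  squeeze: 25

```text
time_s: 2.58
tool_pos: [0.4122, 0.2384, 0.0067]
tcp_rot: [3.141, 0.001, 2.923]
wrist_force: [-0.4, -0.5, 0.3]
grip_width: 0.4
gripper_force: 0.0
```

apply_moves:
  series:
    - {"linear": [0, 0, 0], "rot": [0, 0, 0]}
    - {"linear": [0, 0, 0], "rot": [0, 0, 0]}
    - {"linear": [0, 0, 0], "rot": [0, 0, 0]}
    - {"linear": [0, 0, 0], "rot": [0, 0, 0]}
    - {"linear": [0, 0, 0], "rot": [0, 0, 0]}
  fingers: 1
  squeeze: 25

```text
time_s: 3.0
tool_pos: [0.4123, 0.2385, 0.0067]
tcp_rot: [3.141, 0.0, 2.923]
wrist_force: [-1.0, -1.7, 6.1]
grip_width: 0.275
gripper_force: 25.1
```

apply_moves:
  series:
    - {"linear": [0, 0, 1], "rot": [0, 0, 0]}
    - {"linear": [0, 0, 4], "rot": [0, 0, 0]}
    - {"linear": [0, 0, 8], "rot": [0, 0, 0]}
    - {"linear": [0, 0, 12], "rot": [0, 0, 0]}
    - {"linear": [0, 0, 15], "rot": [0, 0, 0]}

```text
time_s: 3.42
tool_pos: [0.4121, 0.2384, 0.1601]
tcp_rot: [3.14, 0.002, 2.923]
wrist_force: [0.8, 0.2, -2.4]
grip_width: 0.273
gripper_force: 25.1
```

apply_moves:
  series:
    - {"linear": [1.3, -1.8, 0.6], "rot": [0, 0, -6]}
    - {"linear": [2.6, -3.6, 1.2], "rot": [0, 0, -12]}
    - {"linear": [3.9, -5.4, 1.8], "rot": [0, 0, -18]}
    - {"linear": [5.2, -7.2, 2.4], "rot": [0, 0, -24]}
    - {"linear": [6.4, -8.9, 3], "rot": [0, 0, -30]}

```text
time_s: 3.83
tool_pos: [0.4764, 0.1484, 0.1872]
tcp_rot: [3.142, 0.0, 2.395]
wrist_force: [0.1, 0.1, -2.2]
grip_width: 0.271
gripper_force: 25.2
```

apply_moves:
  series:
    - {"linear": [1.3, -1.8, 0], "rot": [0, 0, -6]}
    - {"linear": [2.6, -3.6, 0], "rot": [0, 0, -12]}
    - {"linear": [3.9, -5.4, 0], "rot": [0, 0, -18]}
    - {"linear": [5.2, -7.2, 0], "rot": [0, 0, -24]}
    - {"linear": [6.4, -8.9, 0], "rot": [0, 0, -30]}

```text
time_s: 4.25
tool_pos: [0.5404, 0.0593, 0.1868]
tcp_rot: [-3.141, -0.0, 1.871]
wrist_force: [-0.6, 0.8, -1.9]
grip_width: 0.275
gripper_force: 25.2
```

apply_moves:
  series:
    - {"linear": [1, -1.6, 0], "rot": [0, 0, -6]}
    - {"linear": [2, -3.2, 0], "rot": [0, 0, -12]}
    - {"linear": [3, -4.8, 0], "rot": [0, 0, -18]}
    - {"linear": [4, -6.4, 0], "rot": [0, 0, -24]}
    - {"linear": [4, -7, 0], "rot": [0, 0, -26]}

```text
time_s: 4.67
tool_pos: [0.5809, -0.0115, 0.1865]
tcp_rot: [-3.141, 0.0, 1.415]
wrist_force: [1.6, -0.6, -1.9]
grip_width: 0.269
gripper_force: 25.1
```

```bash
python3 - <<'E'
from h import *
c=camera('wrist'); save(c,'w2.png')
s=status.observe(); print(s['time_s'],s['tool_pos'],s['tcp_rot'],s['wrist_force'],s['gripper_force'],s['q'])
E
```

```text
4.7167 [ 0.58022584 -0.0115175   0.18634307] [-3.14095772e+00  4.77377536e-04  1.41606853e+00] [-0.54848292 -1.85055059 -1.38994941] 25.13868659734726 [-1.52306175e-01  1.80808101e-01  1.49316481e+00 -4.78351094e-04
  1.46825585e+00  2.47089045e-03]
```

View pics/w2.png

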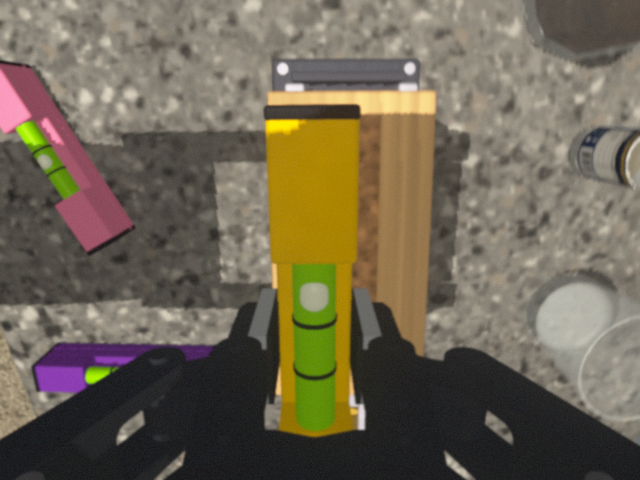

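The wrist view shows the held level, with the board and cork behind it to the right. The board's hinge-end corners are at (268,93) and (435,93), and the right edge runs to about (428,300). I fit the board from these.

```bash
python3 - <<'E'
from h import *
c=camera('wrist'); hsv=cv2.cvtColor(c['frame'],cv2.COLOR_RGB2HSV)
m=cv2.inRange(hsv,(8,70,70),(25,230,255))
e=[]
for v in range(115,310,8):
    xs=np.nonzero(m[v,375:450])[0]
    if len(xs): e.append((375+xs.max()+.5,v))
E=onplane(c,e,.068); d=np.polyfit(E[:,1],E[:,0],1); print('right edge x=%.4f y + %.4f'%tuple(d),np.abs(np.polyval(d,E[:,1])-E[:,0]).max(),'angle',90-np.degrees(np.arctan(d[0])))
t=[]
for u in range(280,425,8):
    ys=np.nonzero(m[70:130,u])[0]; t.append((u,70+ys.min()-.5))
T=onplane(c,t,.066); k=np.polyfit(T[:,0],T[:,1],1); print('end y=%.4f x+%.4f'%tuple(k),np.degrees(np.arctan(k[0])))
# corner, left side edge
L=onplane(c,[(268,93),(435,93)],.066); print(L)
# cork right edge
ck=[]
for v in range(125,300,8):
    row=hsv[v,355:430,:].astype(int); ck.append(row[:, 1].tolist())
wood=depthpts(c,[(400,120),(400,160),(400,200),(400,250),(400,300)]); print(wood)
s=status.observe(); print(s['tool_pos'],s['tcp_rot'])
# level: hinge-end block edges
ym=cv2.inRange(hsv,(20,150,60),(34,255,255)); 
for v in (140,180,220,250):
    xs=np.nonzero(ym[v,250:370])[0]+250; print(v,onplane(c,[(xs.min()-.5,v),(xs.max()+.5,v)],s['tool_pos'][2]+.033)[:, :2].round(4).tolist())
print('endcap far',onplane(c,[(313,106)],s['tool_pos'][2]+.033), depthpts(c,[(313,180),(313,140),(313,230),(313,113)]))
E
```

```text
right edge x=0.1255 y + 0.6560 0.000578384938102916 angle 82.84432569506667
end y=-0.1450 x+0.1576 -8.248513842373113
[[0.5655377  0.07339294 0.066     ]
 [0.66237015 0.05855548 0.066     ]]
[[ 0.63999872  0.04634722  0.06782393]
 [ 0.63718898  0.02323915  0.06989111]
 [ 0.63447467 -0.0007698   0.07119116]
 [ 0.63103019 -0.03226818  0.07259482]
 [ 0.62738085 -0.06538501  0.07455766]]
[ 0.5798406  -0.01040406  0.18637479] [-3.14090889e+00  4.50868994e-05  1.42132675e+00]
140 [[0.5773, 0.0531], [0.6004, 0.0495]]
180 [[0.576, 0.0431], [0.5992, 0.0395]]
220 [[0.5746, 0.0326], [0.5975, 0.029]]
250 [[0.5733, 0.0244], [0.5965, 0.0208]]
endcap far [[0.59040905 0.05941565 0.21937479]] [[0.58756437 0.04125034 0.21908636]
 [0.58912768 0.05124038 0.21876461]
 [0.58542914 0.02764009 0.21758042]
 [0.59015023 0.05776401 0.21926666]]
```

apply_moves:
  series:
    - {"linear": [0.7, -0.6, -1.5], "rot": [-2.5, 0.3, 0.2]}
    - {"linear": [1.4, -1.2, -3], "rot": [-5, 0.7, 0.5]}
    - {"linear": [2.1, -1.9, -5], "rot": [-5, 0.7, 0.5]}
    - {"linear": [2.1, -1.9, -7.5], "rot": [-5, 0.7, 0.5]}
    - {"linear": [2.1, -1.9, -9], "rot": [-5, 0.7, 0.5]}

```text
time_s: 5.18
tool_pos: [0.6, -0.0276, 0.0942]
tcp_rot: [-3.14, 0.088, 1.435]
wrist_force: [-1.2, -0.2, -2.9]
grip_width: 0.273
gripper_force: 25.1
```

apply_moves:
  series:
    - {"linear": [0, 0, -0.4], "rot": [0, 0, 0]}
    - {"linear": [0, 0, -0.7], "rot": [0, 0, 0]}
    - {"linear": [0, 0, -0.9], "rot": [0, 0, 0]}
    - {"linear": [0, 0, -0.9], "rot": [0, 0, 0]}
    - {"linear": [0, 0, -0.9], "rot": [0, 0, 0]}

```text
time_s: 5.6
tool_pos: [0.6014, -0.0285, 0.0884]
tcp_rot: [3.14, 0.088, 1.432]
wrist_force: [0.8, 0.0, -1.5]
grip_width: 0.279
gripper_force: 25.1
```

```bash
python3 - <<'E'
from h import *
c=camera('wrist');b=camera('side')
i=c['frame'][:,:,::-1]; j=cv2.resize(b['frame'][200:340,280:400][:,:,::-1],None,fx=3.4,fy=3.4)
cv2.imwrite('pics/d.png',np.hstack([cv2.resize(i,(480,360)),cv2.resize(j,(308,360))]))
s=status.observe(); print(s['time_s'],s['tool_pos'],s['tcp_rot'],s['wrist_force'],s['gripper_force'])
E
```

```text
5.7 [ 0.60135732 -0.02857464  0.08820109] [3.13998703 0.08807689 1.4313378 ] [ 0.43073291 -0.10377689 -2.80405926] 25.11803448200226
```

View pics/d.png

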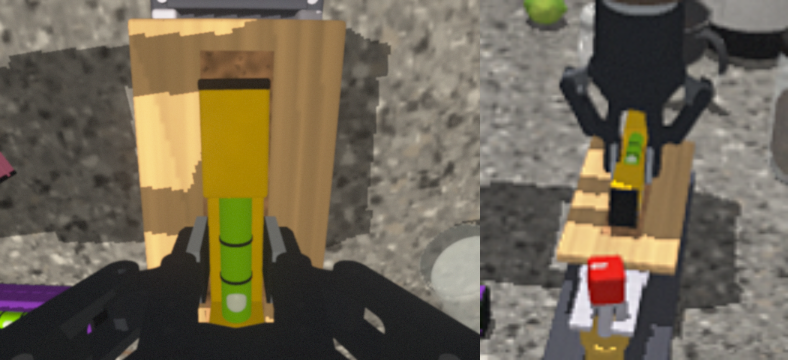

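The crop shows the level right above the cork, about 1 mm left of its middle. The bubble is now at the foot end, as the level follows the board's slope. I descend slowly.

apply_moves:
  series:
    - {"linear": [0.1, 0, -0.2], "rot": [0, 0, 0]}
    - {"linear": [0.1, 0, -0.4], "rot": [0, 0, 0]}
    - {"linear": [0.1, 0, -0.6], "rot": [0, 0, 0]}
    - {"linear": [0.1, 0, -0.6], "rot": [0, 0, 0]}

```text
time_s: 6.03
tool_pos: [0.6018, -0.0286, 0.0807]
tcp_rot: [-3.141, 0.088, 1.431]
wrist_force: [-0.8, -0.3, -1.2]
grip_width: 0.271
gripper_force: 25.1
```

apply_moves:
  series:
    - {"linear": [0, 0, -0.1], "rot": [0, 0, 0]}
    - {"linear": [0, 0, -0.2], "rot": [0, 0, 0]}
    - {"linear": [0, 0, -0.2], "rot": [0, 0, 0]}

```text
time_s: 6.28
tool_pos: [0.602, -0.0287, 0.0793]
tcp_rot: [3.141, 0.088, 1.431]
wrist_force: [-0.1, -0.7, 0.9]
grip_width: 0.275
gripper_force: 25.4
```

apply_moves:
  series:
    - {"linear": [0, 0, -0.1], "rot": [0, 0, 0]}
    - {"linear": [0, 0, -0.1], "rot": [0, 0, 0]}

```text
time_s: 6.45
tool_pos: [0.6021, -0.0287, 0.0784]
tcp_rot: [3.141, 0.088, 1.431]
wrist_force: [-1.4, -1.1, 1.5]
grip_width: 0.272
gripper_force: 25.4
```

apply_moves:
  series:
    - {"linear": [0, 0, -0.1], "rot": [0, 0, 0]}
    - {"linear": [0, 0, -0.1], "rot": [0, 0, 0]}

```text
time_s: 6.62
tool_pos: [0.6021, -0.0287, 0.0773]
tcp_rot: [3.141, 0.088, 1.431]
wrist_force: [-0.5, -1.8, 2.7]
grip_width: 0.272
gripper_force: 25.5
```

apply_moves:
  series:
    - {"linear": [0, 0, 0], "rot": [0, 0, 0]}
    - {"linear": [0, 0, 0], "rot": [0, 0, 0]}
    - {"linear": [0, 0, 0], "rot": [0, 0, 0]}
    - {"linear": [0, 0, 0], "rot": [0, 0, 0]}
    - {"linear": [0, 0, 0], "rot": [0, 0, 0]}
  fingers: 0.4

```text
time_s: 7.03
tool_pos: [0.602, -0.0286, 0.0772]
tcp_rot: [3.141, 0.088, 1.431]
wrist_force: [-1.2, 0.2, -0.4]
grip_width: 0.599
gripper_force: 0.0
```

apply_moves:
  series:
    - {"linear": [0, 0, 1], "rot": [0, 0, 0]}
    - {"linear": [0, 0, 4], "rot": [0, 0, 0]}
    - {"linear": [0, 0, 7], "rot": [2.5, -0.3, 0]}
    - {"linear": [0, 0, 9], "rot": [5, -0.7, 0]}
    - {"linear": [0, 0, 9], "rot": [5, -0.7, 0]}

```text
time_s: 7.45
tool_pos: [0.6036, -0.0294, 0.173]
tcp_rot: [3.134, -0.002, 1.431]
wrist_force: [0.6, -0.9, 0.3]
grip_width: 0.603
gripper_force: 0.0
```

```bash
python3 - <<'E'
from h import *
c=camera('wrist');b=camera('side')
i=c['frame'][:,:,::-1]; j=cv2.resize(b['frame'][200:340,280:400][:,:,::-1],None,fx=3.4,fy=3.4)
cv2.imwrite('pics/e.png',np.hstack([cv2.resize(i,(480,360)),cv2.resize(j,(308,360))]))
np.save('e.npy',c['frame'])
s=status.observe(); print(s['time_s'],s['tool_pos'],s['tcp_rot'],s['wrist_force'],s['gripper_force'],s['q'])
E
```

```text
7.55 [ 0.602294   -0.02908757  0.16858465] [3.13936294e+00 3.64529068e-04 1.43049205e+00] [ 0.36076647  0.19715479 -0.26581615] 0.0 [-1.75814312e-01  2.34680934e-01  1.46480931e+00 -2.87599546e-04
  1.43986116e+00 -3.54732132e-02]
```

View pics/e.png

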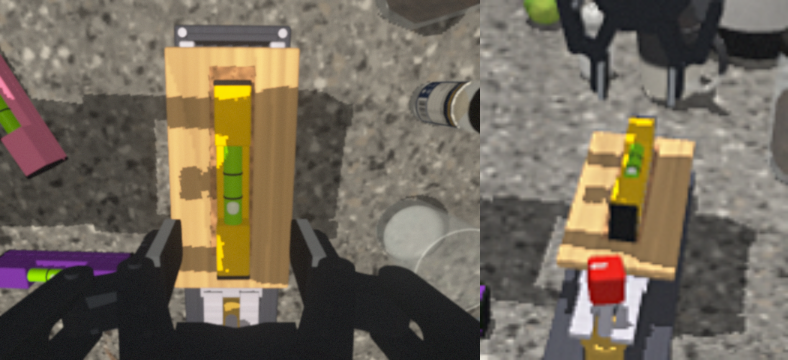

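The level stands upright on the cork, with the bubble at the foot-side end because the board floats. I check its position in numbers.

```bash
python3 - <<'E'
from h import *
c=camera('wrist'); hsv=cv2.cvtColor(c['frame'],cv2.COLOR_RGB2HSV); s=640/480
dark=c['frame'].max(2)
col=int(233*s); 
def run(u,v0,v1): return [(v,hsv[v,u].tolist()) for v in range(v0,v1,2)]
ym=cv2.inRange(hsv,(20,120,60),(34,255,255)); ym[:90]=0; ym[390:]=0; ym[:,:270]=0; ym[:,350:]=0
ys,xs=np.nonzero(ym); print('yellow v',ys.min(),ys.max())
a=onplane(c,[(xs[ys<ys.min()+8].mean(),ys.min())],.105)[0]; b=onplane(c,[(xs[ys>ys.max()-6].mean(),ys.max())],.112)[0]
print(a,b,(a+b)/2,np.hypot(*(a-b)[:2]),np.degrees(np.arctan2(*(a-b)[1::-1])))
print(onplane(c,[(310,88)],.067), [hsv[v,310].tolist() for v in range(78,116,3)])
# bubble
g=cv2.inRange(hsv,(35,120,60),(60,255,255)); 
k=onplane(c,[(310,277)],.104); print('bubble',k)
E
```

```text
yellow v 90 384
[0.60770854 0.05134389 0.105     ] [ 0.58710853 -0.09777868  0.112     ] [ 0.59740853 -0.02321739  0.1085    ] 0.15053870749008397 82.134857413854
[[0.61143072 0.05383294 0.067     ]] [[18, 124, 235], [19, 122, 236], [19, 123, 235], [16, 135, 194], [14, 139, 185], [14, 138, 201], [14, 140, 219], [14, 139, 218], [14, 140, 213], [14, 134, 164], [16, 77, 73], [13, 88, 81], [25, 255, 239]]
bubble [[ 0.59816491 -0.04013976  0.104     ]]
```

apply_moves:
  series:
    - {"linear": [-0.3, -2, 0], "rot": [0, 0, 0]}
    - {"linear": [-0.6, -4.5, -1], "rot": [0, 0, 0]}
    - {"linear": [-0.6, -4.5, -3], "rot": [0, 0, 0]}
    - {"linear": [-0.6, -4.5, -4], "rot": [0, 0, 0]}
    - {"linear": [-0.6, -4.5, -4], "rot": [0, 0, 0]}
  fingers: 1

```text
time_s: 8.02
tool_pos: [0.5946, -0.073, 0.1241]
tcp_rot: [-3.137, -0.0, 1.431]
wrist_force: [-0.1, 0.8, -1.3]
grip_width: 0.002
gripper_force: 0.0
```

apply_moves:
  series:
    - {"linear": [0, 0, -0.3], "rot": [0, 0, 0]}
    - {"linear": [0, 0, -0.6], "rot": [0, 0, 0]}
    - {"linear": [0, 0, -0.9], "rot": [0, 0, 0]}
    - {"linear": [0, 0, -1.1], "rot": [0, 0, 0]}
    - {"linear": [0, 0, -1.1], "rot": [0, 0, 0]}

```text
time_s: 8.43
tool_pos: [0.596, -0.0733, 0.1161]
tcp_rot: [3.141, -0.0, 1.432]
wrist_force: [0.3, -0.5, -0.9]
grip_width: 0.001
gripper_force: 0.0
```

```bash
python3 - <<'E'
from h import *
c=camera('side'); h=onplane(c,[(343,255)],.0665)[0]; f=onplane(c,[(335,291.9)],.0738)[0]; print('cork',h,f,(h+f)/2,np.hypot(*(h-f)[:2]))
# knob top corners in crop c: (341,334),(382,331),(388,366),(347,370)
k=onplane(c,np.array([(341,334),(382,331),(388,366),(347,370)])/3.5+[225,205],.120); print('knob',k,k.mean(0))
E
```

```text
cork [0.61440687 0.05712453 0.0665    ] [ 0.59308667 -0.09122454  0.0738    ] [ 0.60374677 -0.01705     0.07015   ] 0.14987327352786678
knob [[ 0.56621986 -0.17110282  0.12      ]
 [ 0.58954312 -0.16801105  0.12      ]
 [ 0.59267961 -0.19685037  0.12      ]
 [ 0.56998089 -0.20057264  0.12      ]] [ 0.57960587 -0.18413422  0.12      ]
```

apply_moves:
  series:
    - {"linear": [0, 0, -0.1], "rot": [0, 0, 0]}
    - {"linear": [0, 0, -0.2], "rot": [0, 0, 0]}
    - {"linear": [0, 0, -0.3], "rot": [0, 0, 0]}
    - {"linear": [0, 0, -0.4], "rot": [0, 0, 0]}
    - {"linear": [0, 0, -0.5], "rot": [0, 0, 0]}

```text
time_s: 8.9
tool_pos: [0.596, -0.0736, 0.1112]
tcp_rot: [3.141, -0.0, 1.431]
wrist_force: [-0.2, 0.1, 0.5]
grip_width: 0.003
gripper_force: 0.0
```

apply_moves:
  series:
    - {"linear": [0, 0, -0.05], "rot": [0, 0, 0]}
    - {"linear": [0, 0, -0.1], "rot": [0, 0, 0]}
    - {"linear": [0, 0, -0.15], "rot": [0, 0, 0]}
    - {"linear": [0, 0, -0.2], "rot": [0, 0, 0]}

```text
time_s: 9.23
tool_pos: [0.596, -0.0736, 0.1092]
tcp_rot: [3.141, 0.0, 1.431]
wrist_force: [0.0, -0.2, 1.0]
grip_width: -0.002
gripper_force: 0.0
```

The two board estimates disagree by a few millimetres along y. I look once more from higher up before pressing.

apply_moves:
  series:
    - {"linear": [0, 0, 3], "rot": [0, 0, 0]}
    - {"linear": [0, 1, 7], "rot": [0, 0, 0]}
    - {"linear": [0, 1.5, 11], "rot": [0, 0, 0]}
    - {"linear": [0, 1.5, 14], "rot": [0, 0, 0]}
    - {"linear": [0, 1.5, 14], "rot": [0, 0, 0]}

```text
time_s: 9.65
tool_pos: [0.5976, -0.0586, 0.2563]
tcp_rot: [3.132, 0.001, 1.432]
wrist_force: [1.5, -0.2, 1.1]
grip_width: -0.002
gripper_force: 0.0
```

```bash
python3 - <<'E'
from h import *
for i in range(6): c=camera('wrist')
save(c,'f0.png'); import pickle; pickle.dump({k:np.array(v) for k,v in c.items()},open('f.pkl','wb'))
cv2.imwrite('pics/f.png',cv2.resize(c['frame'][60:360,220:420][:,:,::-1],None,fx=2,fy=2))
s=status.observe(); print(s['time_s'],s['tool_pos'],c['position'])
E
```

```text
9.95 [ 0.59563478 -0.05859807  0.24783291] [0.60491879 0.01050593 0.39127747]
```

View pics/f.png

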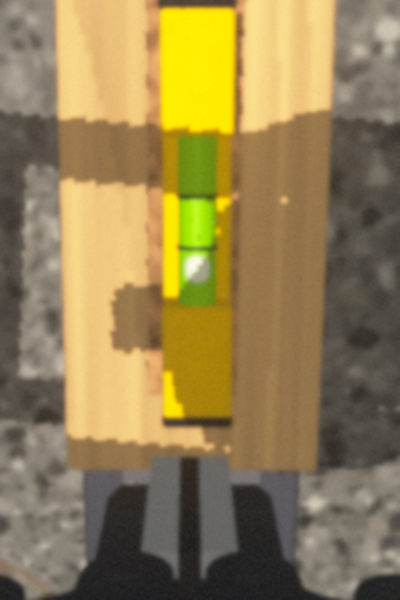

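The crop shows the cork's foot end at about (150,395) and the level's foot end at (197,424), so the level sits too far towards the foot. I quantify it.

```bash
python3 - <<'E'
from h import *
import pickle; c=pickle.load(open('f.pkl','rb')); f=c['frame'].astype(int)
hsv=cv2.cvtColor(c['frame'],cv2.COLOR_RGB2HSV)
for v in range(30,80,2): print(v,hsv[v,298].tolist(),hsv[v,318].tolist())
d=f[:,310:328].mean((1,2))
print([ (v,int(d[v])) for v in range(262,282)])
u=lambda v,z,uu=318: onplane(c,[(uu,v)],z)[0]
print('cork foot',u(257.5,.0738,297),'level foot',u(271.5,.0745+.038))
E
```

```text
30 [18, 126, 229] [17, 128, 220]
32 [20, 117, 244] [19, 124, 238]
34 [20, 114, 245] [19, 119, 239]
36 [20, 118, 244] [19, 120, 240]
38 [20, 114, 245] [20, 118, 240]
40 [20, 118, 245] [20, 119, 240]
42 [20, 116, 245] [20, 120, 240]
44 [21, 116, 245] [20, 123, 240]
46 [21, 116, 245] [20, 121, 239]
48 [18, 125, 232] [17, 126, 224]
50 [15, 139, 184] [14, 139, 196]
52 [14, 138, 174] [14, 137, 210]
54 [14, 139, 180] [15, 138, 222]
56 [15, 140, 188] [15, 134, 232]
58 [14, 143, 185] [14, 134, 175]
60 [14, 139, 160] [13, 93, 88]
62 [14, 139, 160] [15, 108, 102]
64 [15, 142, 201] [24, 234, 238]
66 [15, 147, 226] [28, 255, 254]
68 [16, 141, 231] [28, 255, 254]
70 [16, 141, 228] [28, 255, 254]
72 [16, 149, 218] [28, 255, 254]
74 [16, 149, 200] [28, 255, 254]
76 [16, 156, 186] [28, 255, 254]
78 [16, 151, 188] [28, 255, 254]
[(262, 106), (263, 107), (264, 106), (265, 106), (266, 106), (267, 101), (268, 86), (269, 66), (270, 52), (271, 50), (272, 66), (273, 103), (274, 138), (275, 153), (276, 157), (277, 160), (278, 160), (279, 161), (280, 161), (281, 166)]
cork foot [ 0.5763357  -0.09422853  0.0738    ] level foot [ 0.59264429 -0.09354963  0.1125    ]
```

```bash
python3 - <<'E'
from h import *
import pickle; c=pickle.load(open('f.pkl','rb'))
u=lambda v,z,uu=318: onplane(c,[(uu,v)],z)[0]
D=np.array([.139,.990])
for n,p in dict(ch=u(48.5,.0664,308),cf=u(257.5,.0738,297),lh=u(58.5,.105),lf=u(272.5,.112)).items(): print(n,p,p[:2]@D)
# lateral: cork/level edges at v=200
hsv=cv2.cvtColor(c['frame'],cv2.COLOR_RGB2HSV)
for v in (110,230):
  for z,us in((.070,(250,380)),):
    print(v,[ (x,hsv[v,x].tolist()) for x in list(range(290,304,1))+list(range(332,346,1))])
E
```

```text
ch [0.60648455 0.05558302 0.0664    ] 0.13932853771836004
cf [ 0.5763357  -0.09422853  0.0738    ] -0.013175577860970702
lh [0.61163908 0.04355752 0.105     ] 0.1281397758285748
lf [ 0.59252156 -0.09446636  0.112     ] -0.01116119527745897
110 [(290, [19, 121, 241]), (291, [19, 120, 240]), (292, [19, 125, 237]), (293, [18, 125, 234]), (294, [16, 134, 230]), (295, [15, 134, 230]), (296, [15, 139, 227]), (297, [15, 140, 224]), (298, [15, 141, 222]), (299, [18, 158, 226]), (300, [23, 196, 243]), (301, [27, 255, 252]), (302, [28, 255, 254]), (303, [28, 255, 254]), (332, [28, 255, 254]), (333, [28, 255, 254]), (334, [27, 255, 254]), (335, [27, 255, 252]), (336, [24, 255, 236]), (337, [21, 206, 193]), (338, [17, 166, 149]), (339, [16, 141, 148]), (340, [16, 136, 187]), (341, [17, 127, 228]), (342, [20, 120, 243]), (343, [22, 113, 248]), (344, [22, 113, 250]), (345, [22, 110, 250])]
230 [(290, [17, 128, 146]), (291, [16, 127, 145]), (292, [17, 128, 140]), (293, [17, 128, 135]), (294, [16, 131, 121]), (295, [16, 142, 108]), (296, [15, 131, 97]), (297, [15, 138, 94]), (298, [15, 135, 100]), (299, [18, 151, 110]), (300, [18, 165, 128]), (301, [21, 201, 146]), (302, [22, 220, 162]), (303, [22, 228, 170]), (332, [23, 237, 168]), (333, [23, 252, 164]), (334, [22, 221, 164]), (335, [22, 214, 150]), (336, [19, 172, 142]), (337, [17, 142, 138]), (338, [16, 128, 143]), (339, [17, 132, 147]), (340, [18, 131, 152]), (341, [17, 131, 152]), (342, [18, 127, 151]), (343, [17, 127, 151]), (344, [18, 134, 148]), (345, [18, 126, 148])]
```

The level is centred across the board but 4.6 mm too far towards the foot. I regrip it and shift it 5 mm towards the hinge.

apply_moves:
  series:
    - {"linear": [0.6, 3.1, -2.5], "rot": [0, 0, 0]}
    - {"linear": [0.6, 3.1, -5], "rot": [-2.5, 0.3, 0]}
    - {"linear": [0.6, 3.1, -8], "rot": [-5, 0.7, 0]}
    - {"linear": [0.6, 3.1, -11], "rot": [-5, 0.7, 0]}
    - {"linear": [0.6, 3.1, -12.5], "rot": [-5, 0.7, 0]}
  fingers: 0.4

```text
time_s: 10.37
tool_pos: [0.6003, -0.0267, 0.1195]
tcp_rot: [-3.137, 0.088, 1.433]
wrist_force: [-0.8, 0.2, -0.9]
grip_width: 0.596
gripper_force: 0.0
```

apply_moves:
  series:
    - {"linear": [0, 0, -1.5], "rot": [0, 0, 0]}
    - {"linear": [0, 0, -3], "rot": [0, 0, 0]}
    - {"linear": [0, 0, -4], "rot": [0, 0, 0]}
    - {"linear": [0, 0, -4.2], "rot": [0, 0, 0]}
    - {"linear": [0, 0, -4.2], "rot": [0, 0, 0]}

```text
time_s: 10.78
tool_pos: [0.6016, -0.0276, 0.0815]
tcp_rot: [-3.14, 0.088, 1.431]
wrist_force: [-0.0, 0.2, 0.8]
grip_width: 0.604
gripper_force: 0.0
```

apply_moves:
  series:
    - {"linear": [0, 0, 0], "rot": [0, 0, 0]}
    - {"linear": [0, 0, 0], "rot": [0, 0, 0]}
    - {"linear": [0, 0, 0], "rot": [0, 0, 0]}
    - {"linear": [0, 0, 0], "rot": [0, 0, 0]}
    - {"linear": [0, 0, 0], "rot": [0, 0, 0]}
  fingers: 1
  squeeze: 25

```text
time_s: 11.2
tool_pos: [0.6024, -0.0277, 0.0828]
tcp_rot: [3.14, 0.088, 1.431]
wrist_force: [0.8, -1.5, 0.4]
grip_width: 0.268
gripper_force: 28.6
```

apply_moves:
  series:
    - {"linear": [0, 0, 0.4], "rot": [0, 0, 0]}
    - {"linear": [0, 0, 0.8], "rot": [0, 0, 0]}
    - {"linear": [0, 0.5, 0.8], "rot": [0, 0, 0]}
    - {"linear": [0, 0.5, 0.4], "rot": [0, 0, 0]}
    - {"linear": [0, 0.5, 0.1], "rot": [0, 0, 0]}

```text
time_s: 11.62
tool_pos: [0.6021, -0.0223, 0.083]
tcp_rot: [3.141, 0.088, 1.432]
wrist_force: [0.7, -2.7, 2.3]
grip_width: 0.273
gripper_force: 28.7
```

apply_moves:
  series:
    - {"linear": [0, 0, -0.1], "rot": [0, 0, 0]}
    - {"linear": [0, 0, -0.2], "rot": [0, 0, 0]}
    - {"linear": [0, 0, -0.2], "rot": [0, 0, 0]}

```text
time_s: 11.87
tool_pos: [0.602, -0.0228, 0.0812]
tcp_rot: [3.141, 0.088, 1.431]
wrist_force: [-2.6, -0.8, 5.1]
grip_width: 0.271
gripper_force: 29.0
```

apply_moves:
  series:
    - {"linear": [0, 0, 0], "rot": [0, 0, 0]}
    - {"linear": [0, 0, 0], "rot": [0, 0, 0]}
    - {"linear": [0, 0, 0], "rot": [0, 0, 0]}
    - {"linear": [0, 0, 0], "rot": [0, 0, 0]}
    - {"linear": [0, 0, 0], "rot": [0, 0, 0]}
  fingers: 0.4

```text
time_s: 12.28
tool_pos: [0.602, -0.0226, 0.0812]
tcp_rot: [3.141, 0.088, 1.431]
wrist_force: [-0.3, -0.7, -0.1]
grip_width: 0.598
gripper_force: 0.0
```

apply_moves:
  series:
    - {"linear": [0, 0, 1], "rot": [0, 0, 0]}
    - {"linear": [0, 0, 4], "rot": [0, 0, 0]}
    - {"linear": [0, 0, 7], "rot": [2.5, -0.3, 0]}
    - {"linear": [0, 0, 9], "rot": [5, -0.7, 0]}
    - {"linear": [0, 0, 9], "rot": [5, -0.7, 0]}

```text
time_s: 12.7
tool_pos: [0.6036, -0.0234, 0.177]
tcp_rot: [3.134, -0.002, 1.431]
wrist_force: [0.7, -0.8, 0.2]
grip_width: 0.598
gripper_force: 0.0
```

apply_moves:
  series:
    - {"linear": [-0.3, -2, 0], "rot": [0, 0, 0]}
    - {"linear": [-0.6, -4.5, -1], "rot": [0, 0, 0]}
    - {"linear": [-0.6, -4.5, -3], "rot": [0, 0, 0]}
    - {"linear": [-0.6, -4.5, -5], "rot": [0, 0, 0]}
    - {"linear": [-0.6, -4.5, -5.5], "rot": [0, 0, 0]}
  fingers: 1

```text
time_s: 13.12
tool_pos: [0.5948, -0.0677, 0.1137]
tcp_rot: [-3.138, -0.0, 1.43]
wrist_force: [0.8, 0.3, -1.1]
grip_width: -0.0
gripper_force: 0.0
```

apply_moves:
  series:
    - {"linear": [0, 0, -0.1], "rot": [0, 0, 0]}
    - {"linear": [0, 0, -0.2], "rot": [0, 0, 0]}
    - {"linear": [0, 0, -0.3], "rot": [0, 0, 0]}
    - {"linear": [0, 0, -0.35], "rot": [0, 0, 0]}
    - {"linear": [0, 0, -0.4], "rot": [0, 0, 0]}

```text
time_s: 13.53
tool_pos: [0.5964, -0.0675, 0.1131]
tcp_rot: [3.14, 0.0, 1.431]
wrist_force: [-0.1, -0.1, -0.2]
grip_width: 0.002
gripper_force: 0.0
```

apply_moves:
  series:
    - {"linear": [0, 0, -0.05], "rot": [0, 0, 0]}
    - {"linear": [0, 0, -0.1], "rot": [0, 0, 0]}
    - {"linear": [0, 0, -0.15], "rot": [0, 0, 0]}
    - {"linear": [0, 0, -0.2], "rot": [0, 0, 0]}
    - {"linear": [0, 0, -0.2], "rot": [0, 0, 0]}

```text
time_s: 13.95
tool_pos: [0.596, -0.0676, 0.1102]
tcp_rot: [3.141, -0.0, 1.431]
wrist_force: [-0.1, 0.8, 0.0]
grip_width: 0.002
gripper_force: 0.0
```

apply_moves:
  series:
    - {"linear": [0, 0, -0.05], "rot": [0, 0, 0]}
    - {"linear": [0, 0, -0.1], "rot": [0, 0, 0]}
    - {"linear": [0, 0, -0.15], "rot": [0, 0, 0]}
    - {"linear": [0, 0, -0.2], "rot": [0, 0, 0]}
    - {"linear": [0, 0, -0.2], "rot": [0, 0, 0]}

```text
time_s: 14.37
tool_pos: [0.596, -0.0676, 0.1081]
tcp_rot: [3.141, -0.0, 1.431]
wrist_force: [0.1, -1.0, 1.2]
grip_width: 0.003
gripper_force: 0.2
```

apply_moves:
  series:
    - {"linear": [0, 0, -0.05], "rot": [0, 0, 0]}
    - {"linear": [0, 0, -0.1], "rot": [0, 0, 0]}
    - {"linear": [0, 0, -0.15], "rot": [0, 0, 0]}
    - {"linear": [0, 0, -0.2], "rot": [0, 0, 0]}
    - {"linear": [0, 0, -0.2], "rot": [0, 0, 0]}

```text
time_s: 14.78
tool_pos: [0.596, -0.0676, 0.1062]
tcp_rot: [3.141, -0.0, 1.431]
wrist_force: [-0.4, -1.3, 1.7]
grip_width: -0.001
gripper_force: 0.6
```

apply_moves:
  series:
    - {"linear": [0, 0, -0.05], "rot": [0, 0, 0]}
    - {"linear": [0, 0, -0.1], "rot": [0, 0, 0]}
    - {"linear": [0, 0, -0.15], "rot": [0, 0, 0]}
    - {"linear": [0, 0, -0.2], "rot": [0, 0, 0]}
    - {"linear": [0, 0, -0.2], "rot": [0, 0, 0]}

```text
time_s: 15.2
tool_pos: [0.596, -0.0676, 0.1042]
tcp_rot: [3.141, 0.0, 1.431]
wrist_force: [0.4, -1.4, 1.3]
grip_width: -0.0
gripper_force: 1.0
```

apply_moves:
  series:
    - {"linear": [0, 0, -0.05], "rot": [0, 0, 0]}
    - {"linear": [0, 0, -0.1], "rot": [0, 0, 0]}
    - {"linear": [0, 0, -0.1], "rot": [0, 0, 0]}

```text
time_s: 15.45
tool_pos: [0.596, -0.0676, 0.1032]
tcp_rot: [3.141, 0.0, 1.431]
wrist_force: [0.3, -2.1, 2.6]
grip_width: 0.003
gripper_force: 1.3
```

apply_moves:
  series:
    - {"linear": [0, 0, -0.05], "rot": [0, 0, 0]}
    - {"linear": [0, 0, -0.1], "rot": [0, 0, 0]}
    - {"linear": [0, 0, -0.1], "rot": [0, 0, 0]}

```text
time_s: 15.7
tool_pos: [0.5961, -0.0676, 0.1022]
tcp_rot: [3.141, 0.0, 1.431]
wrist_force: [-0.5, -2.0, 3.5]
grip_width: -0.001
gripper_force: 1.6
```

```bash
cat >> h.py <<'E'
def bub(name=None):
    for i in range(3): c=camera('wrist')
    if name: save(c,name)
    s=status.observe(); print(round(s['time_s'],2),s['tool_pos'].round(4),s['wrist_force'].round(1))
    return c,s
E
python3 -c "
from h import *
c,s=bub('g0.png'); cv2.imwrite('pics/g.png',c['frame'][100:,160:480][:,:,::-1])
import pickle; pickle.dump({k:np.array(v) for k,v in c.items()},open('g.pkl','wb'))"
```

```text
15.85 [ 0.596  -0.0676  0.1023] [-0.5 -2.2  2.7]
```

View pics/g.png

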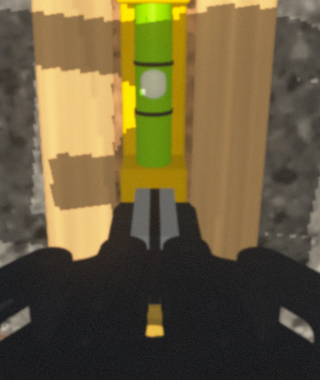

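The vial lines are at (153,63) and (153,113) and the bubble is at (153,84), but at about 3 N the board isn't seated yet. I keep pressing in small steps.

apply_moves:
  series:
    - {"linear": [0, 0, -0.04], "rot": [0, 0, 0]}
    - {"linear": [0, 0, -0.07], "rot": [0, 0, 0]}
    - {"linear": [0, 0, -0.1], "rot": [0, 0, 0]}
    - {"linear": [0, 0, -0.1], "rot": [0, 0, 0]}

```text
time_s: 16.18
tool_pos: [0.5962, -0.0676, 0.1017]
tcp_rot: [3.141, 0.0, 1.431]
wrist_force: [-3.0, -2.5, 7.9]
grip_width: -0.0
gripper_force: 4.3
```

apply_moves:
  series:
    - {"linear": [0, 0, -0.04], "rot": [0, 0, 0]}
    - {"linear": [0, 0, -0.07], "rot": [0, 0, 0]}
    - {"linear": [0, 0, -0.1], "rot": [0, 0, 0]}
    - {"linear": [0, 0, -0.1], "rot": [0, 0, 0]}

```text
time_s: 16.52
tool_pos: [0.5964, -0.0678, 0.1017]
tcp_rot: [3.14, 0.0, 1.431]
wrist_force: [-5.2, -2.9, 18.1]
grip_width: -0.003
gripper_force: 9.1
```

```bash
cat >> h.py <<'E'
def read(c,u0=303,u1=323,v0=60,v1=330):
    hsv=cv2.cvtColor(c['frame'],cv2.COLOR_RGB2HSV)
    g=cv2.inRange(hsv,(35,100,40),(65,255,255)); x=np.nonzero(g[v0:v1].sum(0)>255*20)[0]
    uc=int(np.median(x)); V=hsv[v0:v1,uc-8:uc+9,2].astype(int).mean(1); S=hsv[v0:v1,uc-3:uc+4,1].astype(int).mean(1)
    gr=np.convolve(V,np.ones(3)/3,'same'); loc=[(round(cv2.blur(V.reshape(-1,1),(1,9))[i,0]-V[i]),i+v0) for i in range(8,len(V)-8) if V[i]==V[i-4:i+5].min()]
    ln=sorted(loc)[-2:]; pale=(hsv[:,:,1]<90); pale[:, :uc-14]=0; pale[:,uc+15:]=0; pale[:v0]=0; pale[v1:]=0
    n,l,st,ce=cv2.connectedComponentsWithStats(pale.astype(np.uint8))
    print('uc',uc,'lines',ln,'bubble',[(st[i,4],ce[i].round(1).tolist()) for i in range(1,n) if st[i,4]>60])
E
python3 -c "
from h import *
import pickle; read(pickle.load(open('g.pkl','rb'))); c,s=bub('h0.png'); read(c)"
```

```text
uc 313 lines [(45, 164), (47, 214)] bubble [(np.int32(594), [313.0, 183.5]), (np.int32(1135), [312.9, 309.5])]
16.67 [ 0.5963 -0.0677  0.1016] [-4.9 -1.6 18.3]
uc 312 lines [(27, 103), (49, 215)] bubble [(np.int32(613), [312.7, 167.6]), (np.int32(1138), [311.9, 309.4])]
```

Seated at 18 N, the bubble is about 22 px, or 7.4 mm, towards the hinge end, so the knob needs roughly +1.2 rad. I lift off and go above the knob.

apply_moves:
  series:
    - {"linear": [0, 0, 1], "rot": [0, 0, 0]}
    - {"linear": [0, 0, 4], "rot": [0, 0, 0]}
    - {"linear": [-0.5, -2.5, 8], "rot": [0, 0, 0]}
    - {"linear": [-1, -6, 10], "rot": [0, 0, 0]}
    - {"linear": [-1.6, -9.5, 12], "rot": [0, 0, 0]}

```text
time_s: 17.08
tool_pos: [0.5805, -0.1599, 0.221]
tcp_rot: [3.14, -0.0, 1.434]
wrist_force: [1.2, -0.0, 0.2]
grip_width: 0.0
gripper_force: 0.0
```

apply_moves:
  series:
    - {"linear": [0, -1.8, 0], "rot": [0, 0, 0]}
    - {"linear": [0, -1.8, 0], "rot": [0, 0, 0]}
    - {"linear": [0, -1.8, 0], "rot": [0, 0, 0]}
  fingers: 0

```text
time_s: 17.33
tool_pos: [0.5803, -0.1784, 0.2185]
tcp_rot: [-3.141, -0.001, 1.43]
wrist_force: [0.5, 1.1, 0.5]
grip_width: 0.414
gripper_force: 0.0
```

```bash
python3 - <<'E'
from h import *
c,s=bub('k0.png'); print(s['q'].round(2),s['tcp_rot'].round(3))
hsv=cv2.cvtColor(c['frame'],cv2.COLOR_RGB2HSV); m=cv2.inRange(hsv,(0,150,60),(8,255,255))|cv2.inRange(hsv,(173,150,60),(180,255,255))
m=cv2.morphologyEx(m,cv2.MORPH_OPEN,np.ones((3,3)))
n,l,st,ce=cv2.connectedComponentsWithStats(m); i=1+st[1:,4].argmax(); print(st[i],ce[i])
ys,xs=np.nonzero(l==i); P=depthpts(c,np.c_[xs,ys]); print(np.percentile(P,[5,50,95],0))
T=(P[:,2]>np.percentile(P[:,2],95)-.006)&(P[:,2]<.14)
r=cv2.minAreaRect(np.c_[xs[T],ys[T]].astype(np.float32)); W=onplane(c,cv2.boxPoints(r),.12); print(W.round(4),W.mean(0))
for k in range(4): d=W[(k+1)%4]-W[k]; print(np.hypot(*d[:2]).round(4),np.degrees(np.arctan2(d[1],d[0])).round(1))
E
```

```text
17.48 [ 0.5804 -0.1768  0.2182] [ 0.1 -0.   0.4]
[-0.42  0.22  1.38  0.    1.54 -0.28] [-3.141e+00 -1.000e-03  1.432e+00]
[ 287  208   52   59 2119] [312.93440302 237.06465314]
[[ 0.56704097 -0.19072923  0.1067193 ]
 [ 0.57958943 -0.17532286  0.12072385]
 [ 0.59034679 -0.16530524  0.12210997]]
[[ 0.5641 -0.1663  0.12  ]
 [ 0.5904 -0.1633  0.12  ]
 [ 0.5935 -0.191   0.12  ]
 [ 0.5663 -0.1943  0.12  ]] [ 0.57858508 -0.17872492  0.12      ]
0.0265 6.4
0.0278 -83.7
0.0273 -173.1
0.028 94.6
```

apply_moves:
  series:
    - {"linear": [-0.1, -0.1, -2.5], "rot": [0, 0, 7]}
    - {"linear": [-0.2, -0.1, -5], "rot": [0, 0, 14]}
    - {"linear": [-0.2, -0.1, -8], "rot": [0, 0, 14]}
    - {"linear": [-0.2, -0.1, -11], "rot": [0, 0, 14]}
    - {"linear": [-0.2, -0.1, -12.6], "rot": [0, 0, 14]}

```text
time_s: 17.9
tool_pos: [0.5773, -0.1771, 0.089]
tcp_rot: [-3.139, -0.002, 1.677]
wrist_force: [-0.1, -0.2, -0.4]
grip_width: 0.999
gripper_force: 0.0
```

apply_moves:
  series:
    - {"linear": [0, 0, 0], "rot": [0, 0, 0]}
    - {"linear": [0, 0, 0], "rot": [0, 0, 0]}
    - {"linear": [0, 0, 0], "rot": [0, 0, 0]}
    - {"linear": [0, 0, 0], "rot": [0, 0, 0]}
    - {"linear": [0, 0, 0], "rot": [0, 0, 0]}
  fingers: 0.6
  squeeze: 40

```text
time_s: 18.32
tool_pos: [0.5791, -0.1789, 0.0941]
tcp_rot: [3.14, 0.001, 1.676]
wrist_force: [-0.9, 0.7, -0.2]
grip_width: 0.403
gripper_force: 0.0
```

apply_moves:
  series:
    - {"linear": [0, 0, 0], "rot": [0, 0, 0]}
    - {"linear": [0, 0, 0], "rot": [0, 0, 0]}
    - {"linear": [0, 0, 0], "rot": [0, 0, 0]}
    - {"linear": [0, 0, 0], "rot": [0, 0, 0]}
  fingers: 1
  squeeze: 40

```text
time_s: 18.65
tool_pos: [0.5788, -0.179, 0.0939]
tcp_rot: [3.14, 0.001, 1.676]
wrist_force: [-3.8, 1.5, 8.0]
grip_width: 0.321
gripper_force: 40.7
```

apply_moves:
  series:
    - {"linear": [0, 0, 0.02], "rot": [0, 0, 5]}
    - {"linear": [0, 0, 0.04], "rot": [0, 0, 10]}
    - {"linear": [0, 0, 0.06], "rot": [0, 0, 15]}
    - {"linear": [0, 0, 0.08], "rot": [0, 0, 20]}
    - {"linear": [0, 0, 0.1], "rot": [0, 0, 25]}

```text
time_s: 19.07
tool_pos: [0.5783, -0.1792, 0.0953]
tcp_rot: [3.141, 0.001, 2.116]
wrist_force: [-9.7, -0.0, 16.3]
grip_width: 0.317
gripper_force: 41.1
```

apply_moves:
  series:
    - {"linear": [0, 0, 0.02], "rot": [0, 0, 5]}
    - {"linear": [0, 0, 0.04], "rot": [0, 0, 10]}
    - {"linear": [0, 0, 0.06], "rot": [0, 0, 15]}
    - {"linear": [0, 0, 0.08], "rot": [0, 0, 20]}
    - {"linear": [0, 0, 0.1], "rot": [0, 0, 25]}

```text
time_s: 19.48
tool_pos: [0.5781, -0.1795, 0.0967]
tcp_rot: [-3.141, 0.001, 2.552]
wrist_force: [-14.6, -1.2, 21.1]
grip_width: 0.318
gripper_force: 41.9
```

apply_moves:
  series:
    - {"linear": [0, 0, 0.02], "rot": [0, 0, 6]}
    - {"linear": [0, 0, 0.04], "rot": [0, 0, 12]}
    - {"linear": [0, 0, 0.06], "rot": [0, 0, 18]}
    - {"linear": [0, 0, 0.08], "rot": [0, 0, 22]}
    - {"linear": [0, 0, 0.08], "rot": [0, 0, 22]}

```text
time_s: 19.9
tool_pos: [0.5782, -0.1799, 0.098]
tcp_rot: [-3.14, 0.001, 2.937]
wrist_force: [-15.2, -4.1, 25.5]
grip_width: 0.32
gripper_force: 42.2
```

apply_moves:
  series:
    - {"linear": [0, 0, 0.2], "rot": [0, 0, 0]}
    - {"linear": [0, 0, 0.2], "rot": [0, 0, 0]}
    - {"linear": [0, 0, 0.2], "rot": [0, 0, 0]}
    - {"linear": [0, 0, 0.2], "rot": [0, 0, 0]}
  fingers: 0.2

```text
time_s: 20.23
tool_pos: [0.5785, -0.1788, 0.0975]
tcp_rot: [3.141, 0.0, 2.932]
wrist_force: [-0.2, 0.8, 0.5]
grip_width: 0.8
gripper_force: 0.0
```

apply_moves:
  series:
    - {"linear": [0, 0, 1], "rot": [0, 0, 0]}
    - {"linear": [0, 0, 4], "rot": [0, 0, 0]}
    - {"linear": [0, 0, 7], "rot": [0, 0, -4]}
    - {"linear": [0, 0, 8], "rot": [0, 0, -10]}
    - {"linear": [0, 0, 8], "rot": [0, 0, -16]}

```text
time_s: 20.65
tool_pos: [0.5796, -0.1793, 0.1817]
tcp_rot: [3.141, 0.005, 2.648]
wrist_force: [0.2, -0.2, 0.2]
grip_width: 0.803
gripper_force: 0.0
```

apply_moves:
  series:
    - {"linear": [0, 1, 0], "rot": [0, 0, -7]}
    - {"linear": [0.4, 3, 0], "rot": [0, 0, -14]}
    - {"linear": [0.8, 5, 0], "rot": [0, 0, -21]}
    - {"linear": [1.2, 7, 0], "rot": [0, 0, -28]}
    - {"linear": [1.6, 9, 0], "rot": [0, 0, -35]}
  fingers: 1

```text
time_s: 21.07
tool_pos: [0.5946, -0.088, 0.1782]
tcp_rot: [3.141, 0.0, 2.036]
wrist_force: [0.0, 1.1, -0.3]
grip_width: 0.085
gripper_force: 0.0
```

apply_moves:
  series:
    - {"linear": [0.1, 2, -1], "rot": [0, 0, -7]}
    - {"linear": [0.1, 2, -2], "rot": [0, 0, -14]}
    - {"linear": [0.1, 2, -3], "rot": [0, 0, -21]}
    - {"linear": [0.1, 2, -4], "rot": [0, 0, -28]}
    - {"linear": [0.1, 2, -5], "rot": [0, 0, -35]}

```text
time_s: 21.48
tool_pos: [0.5956, -0.0686, 0.1277]
tcp_rot: [3.141, 0.0, 1.426]
wrist_force: [0.2, -0.0, 0.1]
grip_width: -0.005
gripper_force: 0.0
```

apply_moves:
  series:
    - {"linear": [0, 0, -0.5], "rot": [0, 0, 0]}
    - {"linear": [0, 0, -1], "rot": [0, 0, 0]}
    - {"linear": [0, 0, -1.4], "rot": [0, 0, 0]}
    - {"linear": [0, 0, -1.6], "rot": [0, 0, 0]}
    - {"linear": [0, 0, -1.7], "rot": [0, 0, 0]}

```text
time_s: 21.9
tool_pos: [0.5956, -0.0689, 0.1105]
tcp_rot: [3.141, -0.0, 1.433]
wrist_force: [-0.2, 0.2, 0.4]
grip_width: -0.004
gripper_force: 0.0
```

apply_moves:
  series:
    - {"linear": [0, 0, -0.05], "rot": [0, 0, 0]}
    - {"linear": [0, 0, -0.1], "rot": [0, 0, 0]}
    - {"linear": [0, 0, -0.15], "rot": [0, 0, 0]}
    - {"linear": [0, 0, -0.2], "rot": [0, 0, 0]}
    - {"linear": [0, 0, -0.25], "rot": [0, 0, 0]}

```text
time_s: 22.32
tool_pos: [0.5956, -0.0689, 0.1081]
tcp_rot: [3.141, 0.0, 1.431]
wrist_force: [-0.0, 0.4, 1.0]
grip_width: 0.001
gripper_force: 0.3
```

apply_moves:
  series:
    - {"linear": [0, 0, -0.05], "rot": [0, 0, 0]}
    - {"linear": [0, 0, -0.1], "rot": [0, 0, 0]}
    - {"linear": [0, 0, -0.15], "rot": [0, 0, 0]}
    - {"linear": [0, 0, -0.2], "rot": [0, 0, 0]}
    - {"linear": [0, 0, -0.2], "rot": [0, 0, 0]}

```text
time_s: 22.73
tool_pos: [0.5955, -0.0689, 0.1059]
tcp_rot: [3.141, 0.0, 1.431]
wrist_force: [0.5, -0.8, 1.9]
grip_width: 0.0
gripper_force: 0.6
```

apply_moves:
  series:
    - {"linear": [0, 0, -0.04], "rot": [0, 0, 0]}
    - {"linear": [0, 0, -0.08], "rot": [0, 0, 0]}
    - {"linear": [0, 0, -0.1], "rot": [0, 0, 0]}
    - {"linear": [0, 0, -0.1], "rot": [0, 0, 0]}

```text
time_s: 23.07
tool_pos: [0.5955, -0.0689, 0.1049]
tcp_rot: [3.141, -0.0, 1.431]
wrist_force: [0.5, -1.4, 1.4]
grip_width: -0.005
gripper_force: 0.8
```

apply_moves:
  series:
    - {"linear": [0, 0, -0.04], "rot": [0, 0, 0]}
    - {"linear": [0, 0, -0.08], "rot": [0, 0, 0]}
    - {"linear": [0, 0, -0.1], "rot": [0, 0, 0]}
    - {"linear": [0, 0, -0.1], "rot": [0, 0, 0]}

```text
time_s: 23.4
tool_pos: [0.5955, -0.0689, 0.104]
tcp_rot: [3.141, 0.0, 1.431]
wrist_force: [0.9, -1.0, 2.6]
grip_width: 0.001
gripper_force: 1.1
```

apply_moves:
  series:
    - {"linear": [0, 0, -0.04], "rot": [0, 0, 0]}
    - {"linear": [0, 0, -0.07], "rot": [0, 0, 0]}
    - {"linear": [0, 0, -0.07], "rot": [0, 0, 0]}
    - {"linear": [0, 0, -0.07], "rot": [0, 0, 0]}

```text
time_s: 23.73
tool_pos: [0.5956, -0.0689, 0.1039]
tcp_rot: [3.141, 0.0, 1.431]
wrist_force: [-2.4, -1.6, 8.4]
grip_width: 0.001
gripper_force: 4.4
```

Seated at 8.4 N, because z has stopped moving. I read the bubble after it settles.

apply_moves:
  series:
    - {"linear": [0, 0, -0.02], "rot": [0, 0, 0]}
    - {"linear": [0, 0, -0.02], "rot": [0, 0, 0]}
    - {"linear": [0, 0, -0.02], "rot": [0, 0, 0]}
    - {"linear": [0, 0, -0.02], "rot": [0, 0, 0]}
    - {"linear": [0, 0, -0.02], "rot": [0, 0, 0]}

```text
time_s: 24.15
tool_pos: [0.5956, -0.0689, 0.1038]
tcp_rot: [3.141, 0.0, 1.431]
wrist_force: [-3.6, -1.1, 10.0]
grip_width: 0.002
gripper_force: 5.4
```

```bash
python3 - <<'E'
from h import *
for i in range(4): camera('wrist')
c,s=bub('p.png'); read(c); 
cv2.imwrite('pics/p1.png',cv2.resize(c['frame'][120:340,260:370][:,:,::-1],None,fx=2.5,fy=2.5)); print(s['gripper_force'])
E
```

```text
24.5 [ 0.5957 -0.0689  0.1039] [-2.8 -1.4 10.1]
uc 313 lines [(45, 158), (46, 208)] bubble [(np.int32(605), [314.0, 181.8]), (np.int32(1129), [312.9, 309.5])]
5.439730536335219
```

View pics/p1.png

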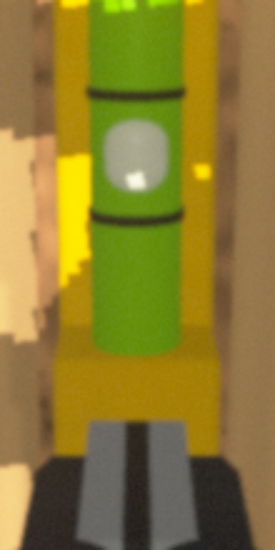

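The bubble is at (135,155) in the crop, between the black lines at 93 and 215. That is about 0.4 mm from the middle, and the arm is holding 10 N. I hand the job in.

```bash
python3 -c "
from rig import order
print(order.finish_job())"
```

```text
the job is handed in; nothing more can be done
None
```

I handed the job in with the level upright on the cork strip, the board seated on its foot and the bubble about 0.4 mm from the middle while the arm holds about 10 N; the level was gripped at up to 29 N, and I shifted it once by 5 mm to centre it.

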